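# Fit a probe to a stand's telescoping arm and hold the arm out at 80 mm

## Robot

A 6-joint arm with a two-finger parallel gripper is mounted at the origin on the work surface. World frame = base frame: x ahead of the robot, y to its left, z up, the work surface at z = 0. Lengths are in m, angles in rad, forces in N, time in s.
With the tool pointing down it reaches from about 0.425 to 0.925 m from the base axis. Payload 12.5 kg.
Tool frame: the origin (TCP) lies between the finger pads; the fingertips stand 22 mm ahead of it and the grasp point (between the pads) lies 3 mm ahead of it; z points along the fingers, x is the direction in which the jaws open and shut, and the axes are right-handed (so a half turn about z gives the same grasp; the last joint's range is limited). The gripper opens to 85 mm and grips with 20 to 120 N. Pads are 22 mm wide; open, the fingers measure 114 mm over their backs; the gripper's body (76 mm by 85 mm) begins 54 mm behind the grasp point. The pads swing forward as they close: fully open they stand 13 mm farther back than shut.
Start: joints at [1.126, 0.491, 1.559, -0, 1.092, -0.106], TCP at [0.208, 0.589, 0.253] pointing down, gripper open.
Joint ranges: [-3.1, 3.1], [-0.84, 2.19], [0.05, 2.79], [-1.13, 4.28], [0.06, 2.93], [-2.69, 2.69]. Speed limits (rad/s): [2.22, 2.22, 2.79, 3.14, 3.14, 3.14].

## Interface

Orientations are given as a 3x3 rotation matrix whose columns are the frame's x, y, z axes.
In Python, from bench import arm gives the robot as it stands. The module is installed in compiled form; this text tells all that it offers.
- The arm moves only by the tool send_rows, never from a script. Its argument "steps" is text: rows parted by semicolons, each of 5 numbers parted by spaces: the shift along the tool's x, y, z in cm, then the turn about the tool's z in rad, then the finger opening in cm, from 0 to 8.54. A call has exactly 8 rows; each row shifts and turns the commanded pose from where the row before left it, along the tool's axes as they then stand; what a row does not reach is not made up. A row lasts 1/10 s, in which the tool goes at most 50 mm and 8.59 degrees, less where a joint would pass 70% of its speed; a pose out of reach is approached as far as the arm can. A call is refused whole if a number of a shift passes 5 or a number of a turn 0.15, either way. A call with a gripper value outside its range is refused whole. The fingers move at their own pace and stop on an object; the grip force is fixed at half the most. Time passes only in rows, so rows that do not move let the fingers close, or fill a call up. It gives the time, the measured TCP pose, the force and the opening at its end, in the units of the state.
- arm.sense(): the state, without advancing time (a new reading comes with each control period).
- arm.read_camera(name): name is "scene" or "top"; returns the picture (480x640x3 uint8, red, green, blue); there is no depth.
- arm.get_calibration(name): a dict with "intrinsics" (3x3 intrinsics, pixels), "pose" (4x4, takes a point from camera to world coordinates). Camera axes: x right, y down, z forward; pixel columns grow to the right and rows downward; lengths in m; the calibration is good to about 2 mm. A picture is of the moment at which its call begins. get_calibration takes no time and is no camera call.
- arm.hand_in(): hands the job in, once; it reports no verdict.
The state is a dict: "time": time; "q": joint angles; "joint_velocities": joint speeds; "tau": joint torques, N m; "ee_pos": TCP position; "eef_rot": TCP orientation; "wrist_force": force on the tool from outside, world axes, zero at the start; "wrist_torque": the same for the moment, N m; "finger_gap": finger opening in m.
Only numpy, scipy, OpenCV 4.12 (cv2) and the standard library are available. Lean on these libraries where they do the work, as an engineer would, in place of code of your own. Each camera call takes 0.05 s, during which the arm holds its last target.

## Task

Take the capped probe out of the rack and slide it down into the holder at the end of the stand's telescoping arm until its cap sits on the holder. Then press the lock button on top of the arm's sleeve to free the arm, take the arm by its upright grip and draw it out until the 80 mm line of its scale is at the mouth of the sleeve. The arm springs back when let go, so finish still holding the grip there, so that I can tighten the clamp screw; leave the glassware and the other rods as they are.

Things in the scene. Friction and masses are not known exactly. Their poses are not given: they have to be found in the camera images.
- stand: Fixed bench stand: grey base plate 170 x 110 mm, short column, and on it a level aluminium sleeve 30 x 30 mm, 180 mm long, top 160 mm above the table. Origin on the table under the sleeve's centre line; x points along the sleeve, the way the arm draws out; z up. On the line y = 0, arm home: lock button at x = 15 mm, sleeve mouth 65, grip 95, holder 155 mm. All these move with the stand.
- sleeve_mouth (a point): Top middle of the sleeve's mouth (outer face of its black collar, 42 mm wide, reaching 162 mm high), 154 mm above the table: the scale is read here. Axes as the stand's. The black clamp screw sticks out of the collar to 44 mm on the -y side, 134 to 156 mm high; it is left to the person.
- reach_arm (a joint): How far the arm is drawn out, m: 0 home (start, locked, up to 1 mm play), stop at 0.11. Steel bar 18 x 18 mm, top 154 mm high. Black lines across its top every 10 mm, full-width at 0, 50 and 100, half-width between; the line at the mouth is the reading = this value, so 0.080 is the 80 mm line. Unlocked, a spring pushes it out 11 to 15 mm; past 16 mm it pulls back 90 N per m (6 N at 80 mm).
- pull_grip (a point): Upright black grip block on the arm, outside the mouth: 30 mm along the arm, 24 mm across it, from 133 to 195 mm above the table. Origin in its middle in plan, 176 mm above the table (19 mm under its top); x along the arm, outwards. It moves with the arm. Pinch it across the arm (its y), from above. Let go, the arm runs back in to 20 to 45 mm. The catch drags by about 2 N.
- holder_mouth (a point): Centre of the upper rim of the holder's vertical through-bore, 165 mm above the table, 60 mm farther out than the grip's centre; x along the arm, outwards. The holder is an aluminium block 34 x 34 x 30 mm at the end of the arm; bore 13.5 mm wide, 2 mm bevel. With the probe fully in, its cap's underside lies on the rim. Nothing stands below the holder when the arm is home.
- lock_button (a joint): Travel of the lock button, m: 0 up (locked), 0.006 fully down. Sprung: 1.5 N to start, 5 N fully down. Its tooth leaves the arm's notch at 0.0035 (3.5 N); then the arm jumps out a little, and from then on the button stays 3.5 mm down by itself until the arm is pushed fully home.
- button_top (a point): Centre of the top face of the lock button, a round grey button 20 mm wide on the sleeve's top, 174 mm above the table when up (8 mm above its black bezel); it is pushed straight down.
- probe_cap (a point): Centre of the probe's cap, the part to grip. A cordless probe: grey round cap 24 mm wide, 38 mm tall; under it a steel shaft 12 mm wide, 100 mm long, round tip; 40 to 85 g. z up along its axis. At the start it hangs upright in any one of the rack's three holes, the cap's flat underside on the rack's top, the cap's centre 139 mm above the table; the tip is 119 mm below the cap's centre.
- rack: White plastic rack, fixed: 220 mm long (its x axis), 64 mm wide, top 120 mm above the table; origin on the table under its centre. Three through-holes 14.5 mm wide at x = -70, 0 and 70 mm; the plate is 12 mm thick and open below. Its places hold the probe, the glass rod and the stir-bar retriever in any order, none of them standing more than 40 mm above the rack's top.
- glass_rod: Bystander in the rack: glass stirring rod 8 mm thick with a black rubber collar 20 mm wide and 9 mm high. Origin at the collar's underside.
- bar_retriever: Bystander in the rack: white plastic rod 9 mm thick with a 28 mm disc and a small ring on top. Origin at the disc's underside.
- dish: Bystander: low round glass dish 90 mm wide and 45 mm high on the table, centred where the probe will hang with the arm at 80 mm (235 mm along the stand's x). The fitted probe's tip passes 20 mm over its rim. Origin under its centre.
- flask: Bystander: stoppered conical glass flask 84 mm wide, 138 mm high, on the far side. Origin under its centre.
- bottle_tall: Bystander: glass bottle 70 mm wide, 150 mm high, to the right. Origin under its centre.
- bottle_small: Bystander: amber jar 60 mm wide, 105 mm high, to the left. Origin under its centre.
- cylinder: Bystander: glass measuring cylinder 190 mm high, foot 60 mm wide, on the far side. Origin under its centre.
- beaker: Bystander: glass beaker 68 mm wide, 85 mm high, on the far side behind the rack. Origin under its centre.

How it is judged:
On the way, in this order (a step that is already met when the one before it is completed fails the run):
1. the probe is fully in the holder, its cap on the holder's rim, and let go, with the arm still home (z of probe_cap in the frame of holder_mouth between 0.016 and 0.022 m and horizontal distance between probe_cap and holder_mouth below 0.004 m and angle between probe_cap's own z axis and vertical below 0.07 rad and contact force between the fingers and probe below 0.2 N and value of joint reach_arm below 0.004 m), for 0.2 s.
2. the lock button is pressed and the arm has come free (value of joint lock_button above 0.002 m and value of joint reach_arm above 0.005 m), for 0.1 s.
At the end, for the whole second after the job is handed in: The arm is held still at 80 mm on its scale (within 4 mm) by the fingers on its grip (more than 2 N), and the probe is still fully in the holder, cap on the rim (within 3 mm, upright within 4 degrees, centred within 4 mm); the dish is where it was (15 mm) (value of joint reach_arm between 0.076 and 0.084 m and velocity of joint reach_arm between -0.01 and 0.01 m/s and contact force between the fingers and reach_arm_c3 above 2 N and z of probe_cap in the frame of holder_mouth between 0.016 and 0.022 m and horizontal distance between probe_cap and holder_mouth below 0.004 m and angle between probe_cap's own z axis and vertical below 0.07 rad and distance of dish from where it was at the start of the episode below 0.015 m); the arm keeps its last pose, push and grip.
It fails at once if the dish is shoved more than 15 mm (distance of dish from where it was at the start of the episode above 0.015 m).
It fails at once if a bottle, flask, cylinder or beaker is shoved more than 30 mm (distance of any of flask, bottle_tall, bottle_small, cylinder, beaker from where it was at the start of the episode above 0.03 m).
It fails at once if another rod is lifted out of the rack or shoved (20 mm) (distance of any of glass_rod, bar_retriever from where it was at the start of the episode above 0.02 m).
It fails at once if the probe is dropped (height (world z) of probe_cap below 0.11 m).
It also fails if it takes over 67 s, if anything falls off the work surface, if the arm or the gripper's body presses on something with over 40 N, if the wrist force passes 120 N, or if a joint passes its speed limit or range.

## Working session

There is one attempt and no reset: what is moved stays moved. The work goes in short steps, Python scripts to look and compute and a tool call to move; the robot and the scene stay as the last step left them, time stands still between calls to the robot, and variables do not carry over. Pictures are saved under pics/ and viewed, and the job is handed in when it is done.

Besides the shell and the picture viewer there is one more tool, called after ">>>" in YAML: its name, and indented under it one key for each argument. send_rows: Moves the arm, as the interface text tells. Its arguments: {"type":"object","properties":{"steps":{"type":"string"}},"required":["steps"]}

```bash
mkdir -p pics; cat > h.py <<'E'
import numpy as np, cv2
from bench import arm
def shot(n,f):
    im=arm.read_camera(n); cv2.imwrite('pics/'+f,im[:,:,::-1]); return im
def ray(n,u,v,z):
    c=arm.get_calibration(n);K=np.array(c['intrinsics']);T=np.array(c['pose'])
    d=T[:3,:3]@np.linalg.inv(K)@np.array([u,v,1.]);o=T[:3,3]
    return o+d*(z-o[2])/d[2]
def proj(n,p):
    c=arm.get_calibration(n);K=np.array(c['intrinsics']);T=np.array(c['pose'])
    q=K@(T[:3,:3].T@(np.array(p)-T[:3,3]));return q[:2]/q[2]
E
python3 - <<'E'
from h import *
shot('scene','s0.png');shot('top','t0.png')
s=arm.sense();print(s)
for n in('scene','top'):print(arm.get_calibration(n))
E
```

```text
{'time': 0.1, 'q': array([ 1.12637772e+00,  4.91511469e-01,  1.55939287e+00, -9.29162616e-06,
        1.09168649e+00, -1.05619271e-01]), 'joint_velocities': array([ 0.00079943, -0.00025265, -0.00140324, -0.00103599, -0.00076588,
        0.00079823]), 'tau': array([ 3.66004795e-03, -6.19443297e+01, -2.62029272e+01, -8.08752634e-05,
        2.83171881e-03,  5.20996809e-05]), 'ee_pos': array([0.20763795, 0.58931559, 0.25277709]), 'eef_rot': array([[ 3.32350668e-01,  9.43155796e-01, -4.21701959e-04],
       [ 9.43155367e-01, -3.32350921e-01, -9.04753921e-04],
       [-9.93476939e-04, -9.70348962e-05, -9.99999502e-01]]), 'wrist_force': array([0.03083261, 0.16478294, 1.09230461]), 'wrist_torque': array([ 0.02398856,  0.01214183, -0.048604  ]), 'finger_gap': 0.08553234982662226}
{'intrinsics': array([[607.27232371,   0.        , 324.1982502 ],
       [  0.        , 607.27232371, 235.27238196],
       [  0.        ,   0.        ,   1.        ]]), 'pose': array([[-0.72684354,  0.47545562, -0.49562124,  1.28036909],
       [ 0.68679345,  0.5069881 , -0.52084338,  0.77823439],
       [ 0.00363616, -0.71896107, -0.69504084,  1.14790617],
       [ 0.        ,  0.        ,  0.        ,  1.        ]])}
{'intrinsics': array([[470.58218565,   0.        , 317.18825402],
       [  0.        , 470.58218565, 248.86209898],
       [  0.        ,   0.        ,   1.        ]]), 'pose': array([[-0.01621876, -0.99506624,  0.0978781 ,  0.46529094],
       [-0.99982337,  0.01521043, -0.01103934,  0.0490281 ],
       [ 0.0094961 , -0.09803986, -0.99513718,  1.37121338],
       [ 0.        ,  0.        ,  0.        ,  1.        ]])}
```

View pics/s0.png

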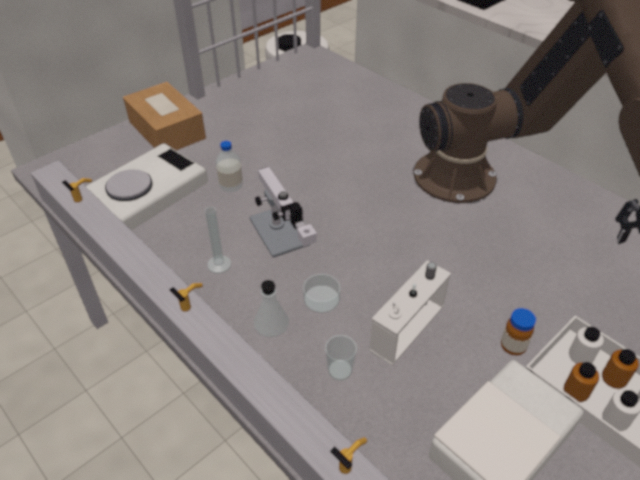

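View pics/t0.png

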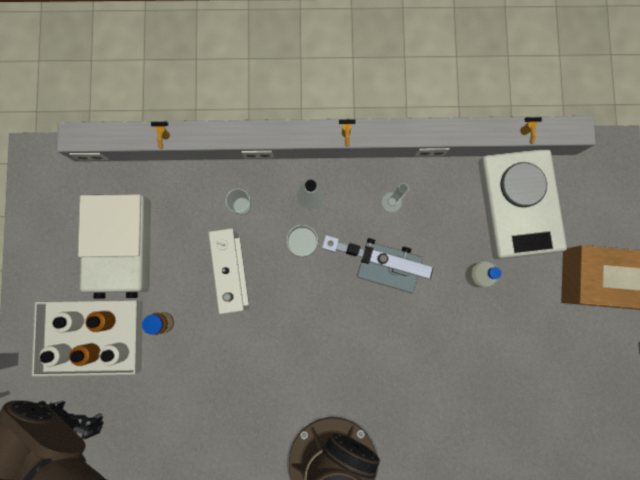

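```bash
python3 - <<'E'
from h import *
a=cv2.imread('pics/t0.png');b=cv2.imread('pics/s0.png')
cv2.imwrite('pics/c1.png',cv2.resize(a[215:315,200:320],None,fx=6,fy=6,interpolation=cv2.INTER_CUBIC))
cv2.imwrite('pics/c2.png',cv2.resize(a[215:315,315:445],None,fx=6,fy=6,interpolation=cv2.INTER_CUBIC))
cv2.imwrite('pics/c3.png',cv2.resize(b[160:270,230:350],None,fx=5,fy=5,interpolation=cv2.INTER_CUBIC))
cv2.imwrite('pics/c4.png',cv2.resize(b[250:370,360:480],None,fx=5,fy=5,interpolation=cv2.INTER_CUBIC))
E
```

```text
(no output)
```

View pics/c1.png

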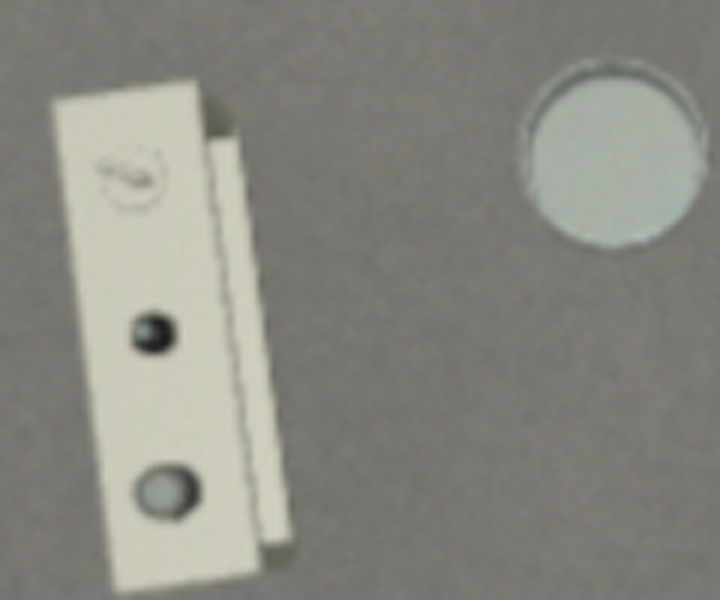

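View pics/c2.png

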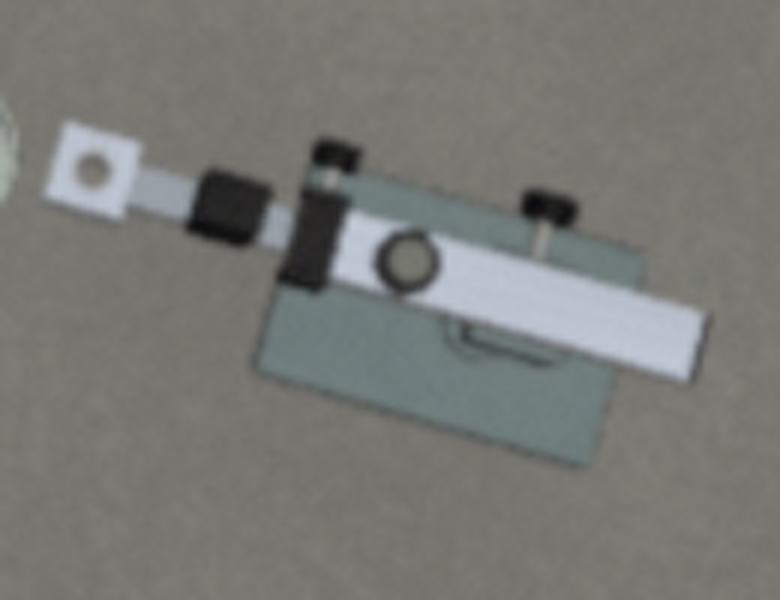

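View pics/c3.png

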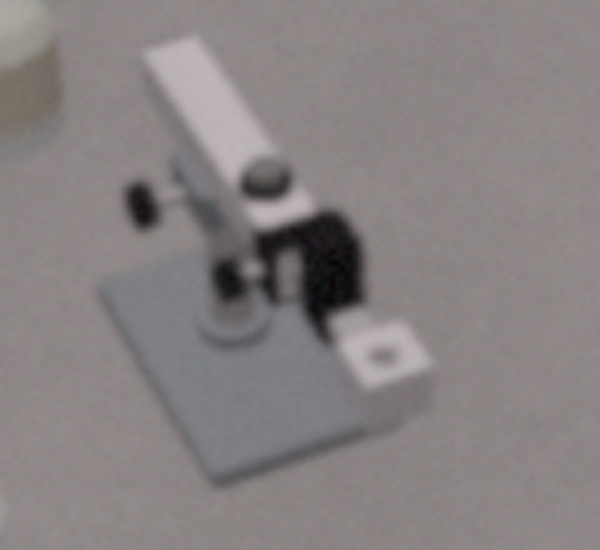

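View pics/c4.png

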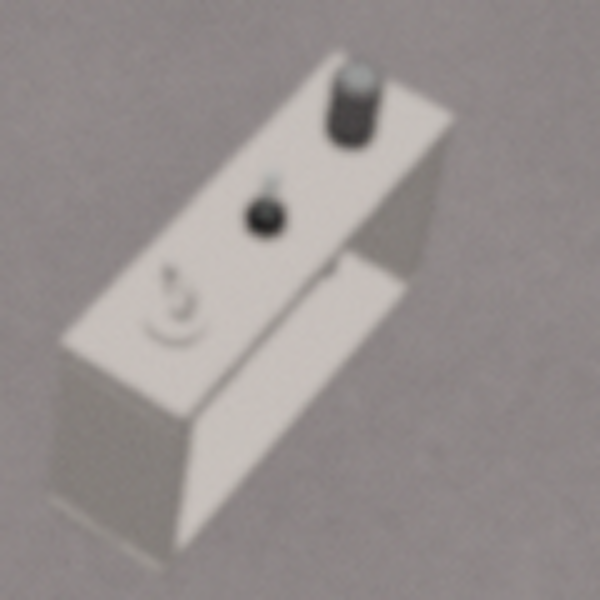

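```bash
python3 - <<'E'
from h import *
from scipy.optimize import least_squares
t=lambda x,y,ox=200,oy=215,f=6:((x+.5)/f-.5+ox,(y+.5)/f-.5+oy)
R=lambda p,z,n='top':ray(n,*p,z)
# rack corners
c=[R(t(*p),.12) for p in [(53,101),(197,80),(260,570),(117,592)]]
for p in c:print('rc',p.round(4))
cen=np.mean(c,0);d=(c[2]+c[3]-c[0]-c[1]);d/=np.linalg.norm(d);print('cen',cen,'dir',d,'len',np.linalg.norm(c[3]-c[0]),np.linalg.norm(c[1]-c[0]),'hole',cen+.07*d, cen,cen-.07*d)
print('probe top',R(t(163,492),.158), 'scene',R(t(358,77,360,250,5),.158,'scene'))
s=[R(t(*p,360,250,5),.12,'scene') for p in [(62,341),(188,418),(454,117),(338,50)]]
for p in s:print('rs',p.round(4))
cs=np.mean(s,0);print('scene cen',cs)
T2=lambda x,y:t(x,y,315,215)
S2=lambda x,y:t(x,y,230,160,5)
h=[R(T2(*p),.165) for p in [(65,121),(144,143),(122,218),(43,197)]]
print('holder top',np.mean(h,0),[np.linalg.norm(h[i]-h[i-1]).round(4) for i in range(4)],'bore',R(T2(94,170),.165))
hs=[R(S2(*p),.165,'scene') for p in [(333,347),(409,321),(435,363),(365,390)]]
print('holder scene',np.mean(hs,0),[np.linalg.norm(hs[i]-hs[i-1]).round(4) for i in range(4)],'bore',R(S2(384,355),.165,'scene'))
print('button top',R(T2(409,261),.174),'scene',R(S2(267,176),.174,'scene'))
g=[(205,169),(272,184),(250,245),(188,230)]
print('grip',np.mean([R(T2(*p),.195) for p in g],0))
sl=[R(T2(*p),.16) for p in[(705,314),(690,380)]];print('sleeve rear',np.mean(sl,0),sl)
print('dish',R(t(613,160),.01),R(t(614,152),.045))
E
```

```text
rc [0.6397 0.3254 0.12  ]
rc [0.6482 0.2613 0.12  ]
rc [0.4306 0.2334 0.12  ]
rc [0.4221 0.296  0.12  ]
cen [0.53515637 0.27903791 0.12      ] dir [-0.99144073 -0.13055754  0.        ] len 0.21958993937152899 0.06465058140649582 hole [0.46575552 0.26989889 0.12      ] [0.53515637 0.27903791 0.12      ] [0.60455722 0.28817694 0.12      ]
probe top [0.46539514 0.26910562 0.158     ] scene [0.46573085 0.2694232  0.158     ]
rs [0.6471 0.2621 0.12  ]
rs [0.6383 0.3261 0.12  ]
rs [0.4219 0.2961 0.12  ]
rs [0.4278 0.2324 0.12  ]
scene cen [0.53376893 0.2791784  0.12      ]
holder top [0.59895873 0.00191508 0.165     ] [np.float64(0.0343), np.float64(0.0353), np.float64(0.0338), np.float64(0.0351)] bore [0.59882411 0.00170486 0.165     ]
holder scene [0.59859165 0.00214834 0.165     ] [np.float64(0.033), np.float64(0.0398), np.float64(0.0314), np.float64(0.0371)] bore [0.599111   0.00162924 0.165     ]
button top [ 0.5568129  -0.13136775  0.174     ] scene [ 0.56126794 -0.12624936  0.174     ]
grip [ 0.57907035 -0.05328324  0.195     ]
sleeve rear [ 0.51890815 -0.25656745  0.16      ] [array([ 0.53303693, -0.26036595,  0.16      ]), array([ 0.50477937, -0.25276895,  0.16      ])]
dish [0.62212093 0.07849619 0.01      ] [0.6218873  0.07721644 0.045     ]
```

>>> send_rows:
  steps: "-1 1.5 0 0 5; -1.5 2.5 0 0 5; -1.5 2.5 0 0 5; -1.5 2.5 0 0 5; -1.5 2.5 0 0 5; -1.5 2.5 0 0 5; -1.5 2.5 0 0 5; -1.5 2.5 0 0 5"

```text
time: 0.9
ee_pos: [0.3495, 0.416, 0.2533]
eef_rot: [[0.333, 0.943, -0.0], [0.943, -0.333, -0.0], [-0.0, -0.0, -1.0]]
wrist_force: [-0.0, -0.1, -0.6]
finger_gap: 0.0499
```

>>> send_rows:
  steps: "-1.5 2.5 0 0 5; -1.5 2.5 0 0 5; -1.5 2.5 0 0 5; -1.5 2.5 0 0 5; -1.5 2.5 0 0 5; -1.5 2.5 0 0 5; -1.1 1.4 0 0 5; 0 0 0 0 5"

```text
time: 1.7
ee_pos: [0.4707, 0.2658, 0.2531]
eef_rot: [[0.335, 0.942, -0.0], [0.942, -0.335, -0.0], [-0.0, -0.0, -1.0]]
wrist_force: [0.2, 0.5, 0.1]
finger_gap: 0.0499
```

```bash
cat >> h.py <<'E'
def st(tx=None,ty=None,tz=None):
    s=arm.sense();p=s['ee_pos'];R=s['eef_rot']
    print('t',round(s['time'],2),'p',p.round(4),'yaw',np.degrees(np.arctan2(R[1,0],R[0,0])).round(2),'F',s['wrist_force'].round(2),'gap',round(s['finger_gap'],4),'q',s['q'].round(2),'zax',R[:,2].round(4))
    if tx is not None: print('tool cm',(R.T@(np.array([tx,ty,tz])-p)*100).round(3))
E
python3 -c "
from h import *
st(.4655,.2693,.149)
for n,p in dict(cyl=(393,205),flask=(310,197),).items(): print(n,ray('top',*p,0.0))"
```

```text
t 1.7 p [0.4707 0.2658 0.2531] yaw 70.43 F [0.15 0.47 0.07] gap 0.0499 q [ 0.39  0.37  1.77 -0.    1.   -0.84] zax [-2.e-04 -3.e-04 -1.e+00]
tool cm [ 0.16  -0.603 10.411]
cyl [ 0.72716469 -0.19267326  0.        ]
flask [0.75470854 0.05258942 0.        ]
```

>>> send_rows:
  steps: "0.16 -0.6 0 0 5; 0 0 1 0 5; 0 0 2 0 5; 0 0 2 0 5; 0 0 1.5 0 5; 0 0 1 0 5; 0 0 0.5 0 5; 0 0 0 0 5"

```text
time: 2.5
ee_pos: [0.4643, 0.2719, 0.1728]
eef_rot: [[0.332, 0.943, -0.001], [0.943, -0.332, -0.0], [-0.0, -0.001, -1.0]]
wrist_force: [-0.3, -0.7, 0.8]
finger_gap: 0.0498
```

```bash
python3 -c "
from h import *
st(.4655,.2693,.149)
a=shot('top','t1.png')[:,:,::-1];b=shot('scene','s1.png')[:,:,::-1]
cv2.imwrite('pics/c5.png',np.hstack([cv2.resize(a[255:335,190:270],(400,400)),cv2.resize(b[230:310,391:471],(400,400))]))"
```

```text
t 2.5 p [0.4643 0.2719 0.1728] yaw 70.62 F [-0.28 -0.69  0.76] gap 0.0498 q [ 0.41  0.47  1.86  0.    0.81 -0.83] zax [-8.e-04 -2.e-04 -1.e+00]
tool cm [-0.203  0.199  2.381]
```

View pics/c5.png

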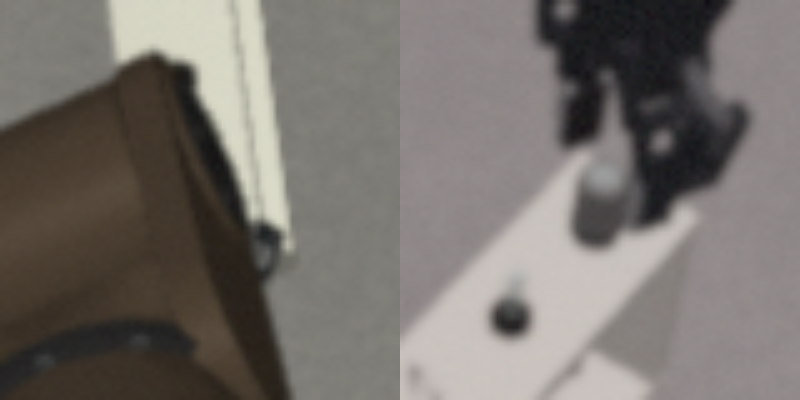

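The cap sits between the open fingers (scene crop around 600,185 there). I'll correct the offset and descend.

```bash
python3 -c "
from h import *
st(.4655,.2693,.149)"
```

```text
t 2.6 p [0.4647 0.2719 0.1737] yaw 70.61 F [-0.22  0.47 -0.35] gap 0.0496 q [ 0.41  0.47  1.86  0.    0.81 -0.83] zax [ 7.e-04  4.e-04 -1.e+00]
tool cm [-0.22   0.156  2.473]
```

>>> send_rows:
  steps: "-0.2 0.16 0 0 5; 0 0 0.8 0 5; 0 0 0.8 0 5; 0 0 0.6 0 5; 0 0 0.27 0 5; 0 0 0 0 5; 0 0 0 0 5; 0 0 0 0 5"

```text
time: 3.4
ee_pos: [0.4656, 0.2693, 0.1488]
eef_rot: [[0.332, 0.943, 0.0], [0.943, -0.332, 0.0], [0.0, 0.0, -1.0]]
wrist_force: [0.1, 0.4, 0.3]
finger_gap: 0.0498
```

```bash
python3 -c "
from h import *
st(.4655,.2693,.149)
shot('scene','s2.png')
b=cv2.imread('pics/s2.png')
cv2.imwrite('pics/c6.png',cv2.resize(b[230:310,391:471],(480,480)))"
```

```text
t 3.4 p [0.4656 0.2693 0.1488] yaw 70.59 F [0.13 0.35 0.34] gap 0.0498 q [ 0.4   0.5   1.88  0.    0.76 -0.83] zax [ 4.e-04  2.e-04 -1.e+00]
tool cm [ 0.001 -0.012 -0.019]
```

View pics/c6.png

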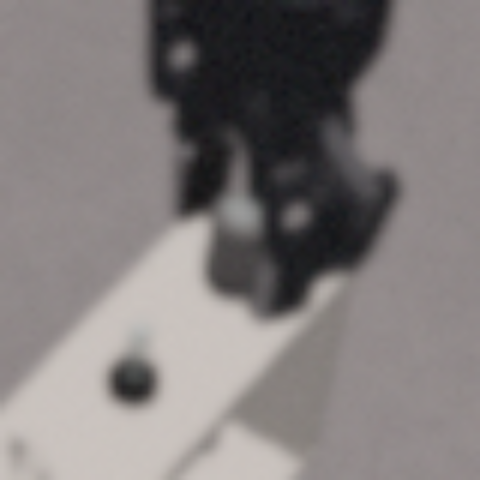

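The cap (about 235,250 in the crop) is between the fingers; close.

>>> send_rows:
  steps: "0 0 0 0 1.5; 0 0 0 0 1.5; 0 0 0 0 1.5; 0 0 0 0 1.5; 0 0 0 0 1.5; 0 0 0 0 1.5; 0 0 0 0 1.5; 0 0 0 0 1.5"

```text
time: 4.25
ee_pos: [0.4656, 0.2693, 0.1489]
eef_rot: [[0.332, 0.943, 0.0], [0.943, -0.332, 0.0], [0.0, 0.0, -1.0]]
wrist_force: [-1.7, -0.0, 5.2]
finger_gap: 0.0223
```

>>> send_rows:
  steps: "0 0 -0.5 0 1.5; 0 0 -1.5 0 1.5; 0 0 -2.5 0 1.5; 0 0 -3 0 1.5; 0 0 -3 0 1.5; 0 0 -3 0 1.5; 0 0 -3 0 1.5; 0 0 -2 0 1.5"

```text
time: 5.05
ee_pos: [0.4655, 0.2692, 0.3359]
eef_rot: [[0.332, 0.943, 0.002], [0.943, -0.332, 0.001], [0.001, 0.001, -1.0]]
wrist_force: [-0.5, 0.5, -0.2]
finger_gap: 0.0227
```

```bash
python3 -c "
from h import *
st(.599,.0018,.335)
shot('scene','s3.png')
b=cv2.imread('pics/s3.png')
cv2.imwrite('pics/c7.png',cv2.resize(b[140:340,340:540],(600,600)))"
```

```text
t 5.05 p [0.4655 0.2692 0.3359] yaw 70.59 F [-0.51  0.53 -0.22] gap 0.0227 q [ 0.4   0.29  1.66  0.    1.19 -0.83] zax [ 1.8e-03  8.0e-04 -1.0e+00]
tool cm [-20.787  21.478   0.09 ]
```

View pics/c7.png

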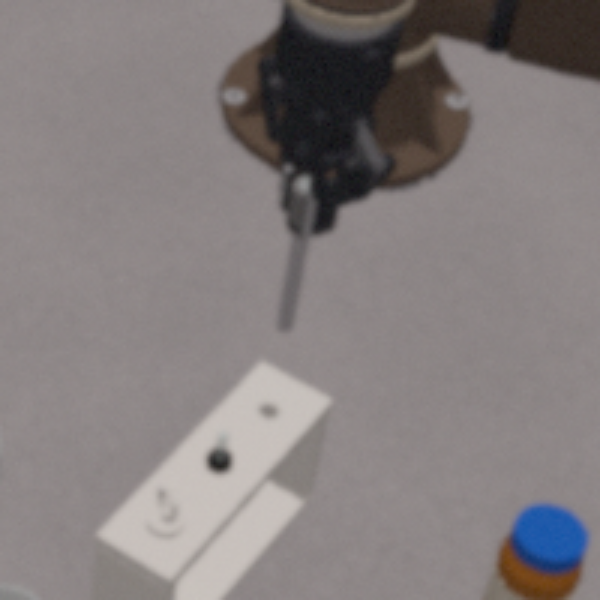

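>>> send_rows:
  steps: "-1 1 0 0 1.5; -2 2 0 0 1.5; -2.5 2.5 0 0 1.5; -2.5 2.5 0 0 1.5; -2.5 2.6 0 0 1.5; -2.5 2.6 0 0 1.5; -2.5 2.6 0 0 1.5; -1.5 1.6 0 0 1.5"

```text
time: 5.9
ee_pos: [0.5736, 0.0479, 0.3317]
eef_rot: [[0.334, 0.943, -0.003], [0.943, -0.334, -0.0], [-0.001, -0.002, -1.0]]
wrist_force: [-0.2, 1.1, -0.5]
finger_gap: 0.0225
```

>>> send_rows:
  steps: "-1.5 1.6 0 0.05 1.5; -1.2 1.3 0 0.1 1.5; 0 0 0 0.14 1.5; 0 0 0 0.14 1.5; 0 0 0 0.14 1.5; 0 0 0 0.14 1.5; 0 0 0 0.14 1.5; 0 0 0 0.14 1.5"

```text
time: 6.7
ee_pos: [0.5903, 0.0146, 0.3318]
eef_rot: [[0.972, 0.234, -0.003], [0.234, -0.972, 0.0], [-0.003, -0.001, -1.0]]
wrist_force: [0.1, -0.7, -0.5]
finger_gap: 0.0223
```

>>> send_rows:
  steps: "0 0 0 0.14 1.5; 0 0 0 0.14 1.5; 0 0 0 0.14 1.5; 0 0 0 0.1 1.5; 0 0 0 0 1.5; 0 0 0 0 1.5; 0 0 0 0 1.5; 0 0 0 0 1.5"

```text
time: 7.5
ee_pos: [0.5907, 0.0154, 0.3333]
eef_rot: [[0.962, -0.273, -0.0], [-0.273, -0.962, 0.0], [-0.0, 0.0, -1.0]]
wrist_force: [0.3, 0.5, -0.6]
finger_gap: 0.0227
```

```bash
python3 -c "
from h import *
st(.599,.0018,.335)
"
```

```text
t 7.5 p [0.5907 0.0154 0.3333] yaw -15.85 F [ 0.27  0.47 -0.61] gap 0.0227 q [-0.09  0.37  1.54  0.    1.23  0.19] zax [-3.e-04  1.e-04 -1.e+00]
tool cm [ 1.174  1.079 -0.167]
```

>>> send_rows:
  steps: "1.15 1.1 0 0.024 1.5; 0 0 1 0 1.5; 0 0 1 0 1.5; 0 0 0.5 0 1.5; 0 0 0 0 1.5; 0 0 0 0 1.5; 0 0 0 0 1.5; 0 0 0 0 1.5"

```text
time: 8.3
ee_pos: [0.5988, 0.0019, 0.309]
eef_rot: [[0.955, -0.297, 0.001], [-0.297, -0.955, 0.0], [0.001, -0.0, -1.0]]
wrist_force: [0.7, -0.2, -0.8]
finger_gap: 0.0226
```

```bash
python3 -c "
from h import *
st(.599,.0018,.335)
shot('scene','s4.png');shot('top','t4.png')
b=cv2.imread('pics/s4.png');a=cv2.imread('pics/t4.png')
cv2.imwrite('pics/c8.png',cv2.resize(b[160:260,260:360],(800,600)[:1]*1+(800,) if 0 else (600,600),interpolation=cv2.INTER_CUBIC))
cv2.imwrite('pics/c9.png',cv2.resize(a[200:300,290:390],(600,600),interpolation=cv2.INTER_CUBIC))
# expected pixel of tip and cap
p=arm.sense()['ee_pos']
for dz in (-.011,-.011+.019,-.011-.019,-.13): print(dz,proj('scene',p+[0,0,dz]),(proj('scene',p+[0,0,dz])-[260,160])*6)
"
```

```text
t 8.3 p [0.5988 0.0019 0.309 ] yaw -17.29 F [ 0.69 -0.22 -0.82] gap 0.0226 q [-0.11  0.4   1.55  0.    1.19  0.19] zax [ 7.e-04  0.e+00 -1.e+00]
tool cm [ 0.023  0.003 -2.605]
-0.011 [305.56455796 186.73420065] [273.38734778 160.40520392]
0.008 [305.40990102 179.96316173] [272.45940613 119.77897035]
-0.03 [305.71618069 193.37239837] [274.29708412 200.23439025]
-0.13 [306.46757322 226.26913129] [278.80543933 397.61478773]
```

View pics/c8.png

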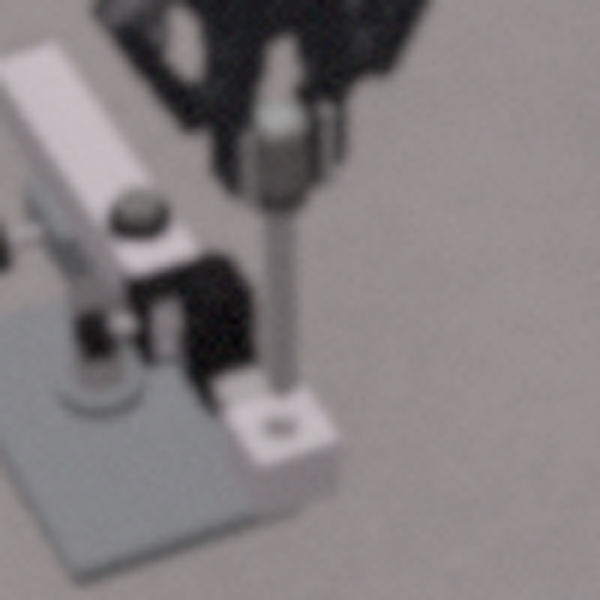

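View pics/c9.png

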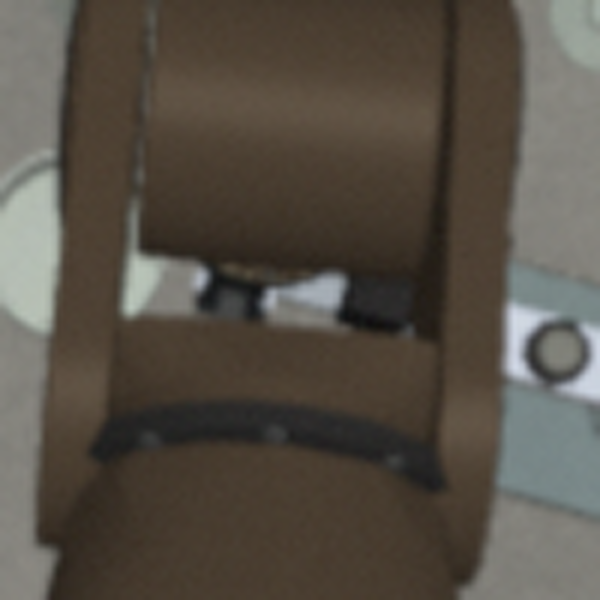

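```bash
python3 - <<'E'
from h import *
b=cv2.imread('pics/s4.png').mean(2)
p=arm.sense()['ee_pos']
for z in (.28,.265,.25,.235,.22,.205,.195):
    u,v=proj('scene',[p[0],p[1],z]); r=int(round(v))
    prof=b[r-1:r+2,296:318].mean(0); print(z,round(u,2),r,prof.astype(int))
E
```

```text
0.28 305.71 193 [139 129 118 111 109 105  94  77  61  60  61  58  60  69  87 114 132 139
 141 142 142 144]
0.265 305.82 198 [143 143 146 145 146 145 141 131 116 105 104 106 113 127 140 143 144 143
 143 143 141 142]
0.25 305.94 203 [ 54  61  83 107 130 140 141 135 119 108 105 105 115 127 139 142 144 142
 142 143 142 143]
0.235 306.06 208 [ 27  28  25  29  41  67 101 119 117 110 106 106 111 125 137 142 143 142
 142 142 143 142]
0.22 306.17 213 [ 17  16  15  19  23  44  77 104 112 110 106 106 111 123 136 140 141 142
 140 140 140 141]
0.205 306.28 218 [ 20  16  19  18  23  38  71 100 110 109 105 104 111 124 135 139 140 141
 141 141 140 141]
0.195 306.35 221 [ 44  60  75  86  96 108 118 123 120 112 105 106 110 122 137 142 142 141
 141 142 142 142]
```

>>> send_rows:
  steps: "0 0 0.8 0 1.5; 0 0 0.8 0 1.5; 0 0 0.6 0 1.5; 0 0 0.6 0 1.5; 0 0 0.6 0 1.5; 0 0 0.6 0 1.5; 0 0 0 0 1.5; 0 0 0 0 1.5"

```text
time: 9.2
ee_pos: [0.5988, 0.0018, 0.2686]
eef_rot: [[0.955, -0.297, -0.0], [-0.297, -0.955, 0.0], [-0.0, -0.0, -1.0]]
wrist_force: [0.8, -0.5, -1.1]
finger_gap: 0.0224
```

```bash
python3 -c "
from h import *
st(.599,.0018,.1939)
shot('scene','s5.png')
b=cv2.imread('pics/s5.png')
cv2.imwrite('pics/c10.png',cv2.resize(b[160:260,260:360],(600,600),interpolation=cv2.INTER_CUBIC))
"
```

```text
t 9.2 p [0.5988 0.0018 0.2686] yaw -17.3 F [ 0.78 -0.51 -1.08] gap 0.0224 q [-0.11  0.44  1.61  0.    1.1   0.19] zax [-2.e-04  1.e-04 -1.e+00]
tool cm [ 2.300e-02 -7.000e-03  7.465e+00]
```

View pics/c10.png

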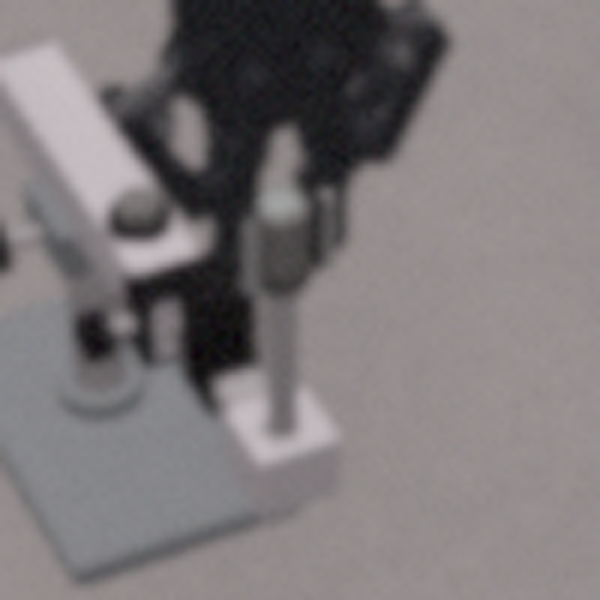

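The shaft has entered the bore (crop 283,430) with no side force; continue down.

>>> send_rows:
  steps: "0 0 1 0 1.5; 0 0 1 0 1.5; 0 0 1 0 1.5; 0 0 1 0 1.5; 0 0 1 0 1.5; 0 0 1 0 1.5; 0 0 0.6 0 1.5; 0 0 0 0 1.5"

```text
time: 10.05
ee_pos: [0.5987, 0.0018, 0.2017]
eef_rot: [[0.955, -0.297, -0.001], [-0.297, -0.955, 0.0], [-0.001, 0.0, -1.0]]
wrist_force: [0.8, 0.8, -1.0]
finger_gap: 0.0226
```

>>> send_rows:
  steps: "0 0 0.2 0 1.5; 0 0 0.2 0 1.5; 0 0 0.15 0 1.5; 0 0 0.1 0 1.5; 0 0 0.1 0 1.5; 0 0 0 0 1.5; 0 0 0 0 1.5; 0 0 0 0 1.5"

```text
time: 10.85
ee_pos: [0.5988, 0.0018, 0.1951]
eef_rot: [[0.955, -0.297, 0.0], [-0.297, -0.955, 0.0], [0.0, -0.0, -1.0]]
wrist_force: [0.3, -0.3, -1.1]
finger_gap: 0.0224
```

```bash
python3 -c "
from h import *
st(.599,.0018,.1939)
shot('scene','s6.png')
b=cv2.imread('pics/s6.png')
cv2.imwrite('pics/c11.png',cv2.resize(b[160:260,260:360],(600,600),interpolation=cv2.INTER_CUBIC))
"
```

```text
t 10.85 p [0.5988 0.0018 0.1951] yaw -17.3 F [ 0.27 -0.28 -1.06] gap 0.0224 q [-0.11  0.52  1.69  0.    0.94  0.19] zax [ 1.e-04  1.e-04 -1.e+00]
tool cm [ 0.024 -0.005  0.122]
```

View pics/c11.png

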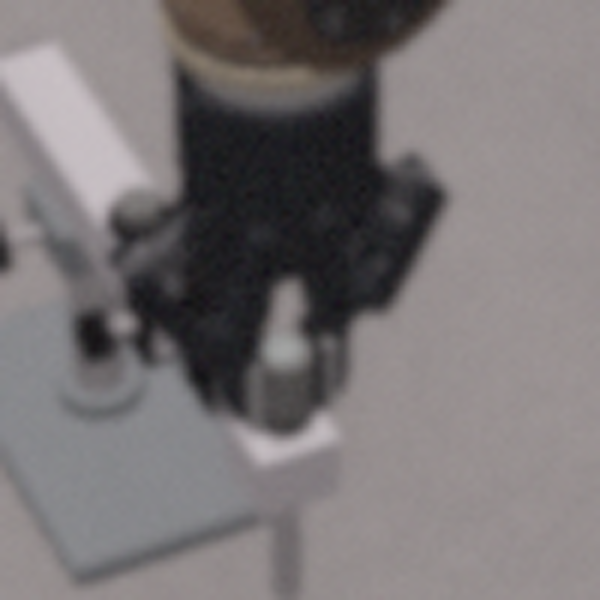

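>>> send_rows:
  steps: "0 0 0.05 0 1.5; 0 0 0.05 0 1.5; 0 0 0.05 0 1.5; 0 0 0 0 1.5; 0 0 0 0 1.5; 0 0 0 0 1.5; 0 0 0 0 1.5; 0 0 0 0 1.5"

```text
time: 11.7
ee_pos: [0.5988, 0.0018, 0.1939]
eef_rot: [[0.955, -0.297, 0.0], [-0.297, -0.955, 0.0], [0.0, -0.0, -1.0]]
wrist_force: [-0.4, 0.2, 5.6]
finger_gap: 0.0223
```

>>> send_rows:
  steps: "0 0 0 0 5; 0 0 0 0 5; 0 0 0 0 5; 0 0 0 0 5; 0 0 0 0 5; 0 0 0 0 5; 0 0 0 0 5; 0 0 0 0 5"

```text
time: 12.5
ee_pos: [0.5988, 0.0018, 0.1936]
eef_rot: [[0.955, -0.297, 0.0], [-0.297, -0.955, 0.0], [0.0, -0.0, -1.0]]
wrist_force: [-0.9, 0.5, -0.5]
finger_gap: 0.0498
```

>>> send_rows:
  steps: "0 0 -0.3 0 5; 0 0 -0.6 0 5; 0 0 -1 0 5; 0 0 -1.5 0 5; 0 0 -1.5 0 5; 0 0 -1.5 0 5; 0 0 0 0 5; 0 0 0 0 5"

```text
time: 13.3
ee_pos: [0.5987, 0.0018, 0.2579]
eef_rot: [[0.955, -0.297, 0.001], [-0.297, -0.955, 0.0], [0.001, -0.0, -1.0]]
wrist_force: [-0.7, -0.1, 0.3]
finger_gap: 0.0499
```

```bash
python3 -c "
from h import *
st(.5576,-.132,.23)
shot('scene','s7.png')
b=cv2.imread('pics/s7.png')
cv2.imwrite('pics/c12.png',cv2.resize(b[160:260,260:360],(600,600),interpolation=cv2.INTER_CUBIC))
"
```

```text
t 13.3 p [0.5987 0.0018 0.2579] yaw -17.3 F [-0.73 -0.12  0.26] gap 0.0499 q [-0.11  0.45  1.62  0.    1.07  0.19] zax [ 7.e-04  0.e+00 -1.e+00]
tool cm [ 0.058 13.999  2.785]
```

View pics/c12.png

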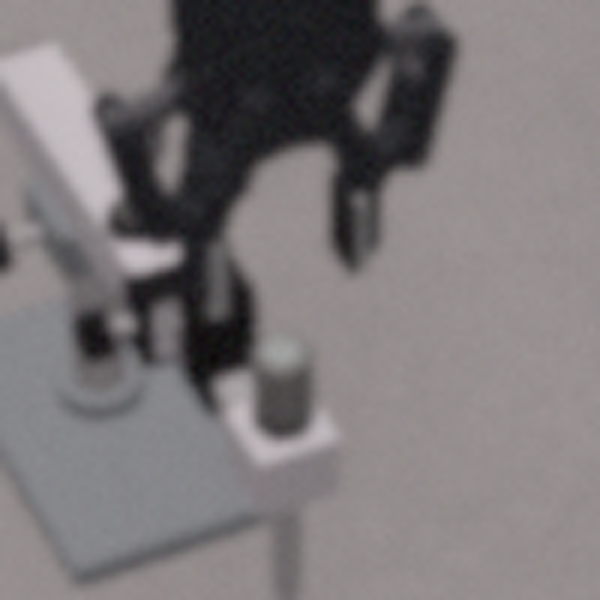

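The cap sits upright on the holder's rim (crop 284,390) and is released. Go to the button with fingers closing.

>>> send_rows:
  steps: "0 1 0 0 0; 0.06 2 0 0 0; 0 2.5 0 0 0; 0 2.5 0 0 0; 0 2.5 0 0 0; 0 2 0 0 0; 0 1.5 0 0 0; 0 0 0 0 0"

```text
time: 14.15
ee_pos: [0.5571, -0.1337, 0.2572]
eef_rot: [[0.954, -0.299, -0.001], [-0.299, -0.954, 0.0], [-0.001, 0.0, -1.0]]
wrist_force: [-0.4, -0.2, 0.5]
finger_gap: 0.0
```

>>> send_rows:
  steps: "0 0 1 0 0; 0 0 1 0 0; 0 0 0.8 0 0; 0 0 0 0 0; 0 0 0 0 0; 0 0 0 0 0; 0 0 0 0 0; 0 0 0 0 0"

```text
time: 14.95
ee_pos: [0.5578, -0.132, 0.2299]
eef_rot: [[0.955, -0.297, 0.001], [-0.297, -0.955, -0.0], [0.001, -0.0, -1.0]]
wrist_force: [-0.6, 0.1, -0.2]
finger_gap: -0.0001
```

```bash
python3 -c "
from h import *
st(.5576,-.132,.196)
shot('scene','s8.png')
b=cv2.imread('pics/s8.png')
cv2.imwrite('pics/c13.png',cv2.resize(b[140:260,240:360],(600,600),interpolation=cv2.INTER_CUBIC))
"
```

```text
t 14.95 p [ 0.5578 -0.132   0.2299] yaw -17.3 F [-0.57  0.07 -0.18] gap -0.0001 q [-0.35  0.44  1.72  0.    0.98 -0.05] zax [ 5.e-04 -1.e-04 -1.e+00]
tool cm [-1.800e-02  1.000e-03  3.388e+00]
```

View pics/c13.png

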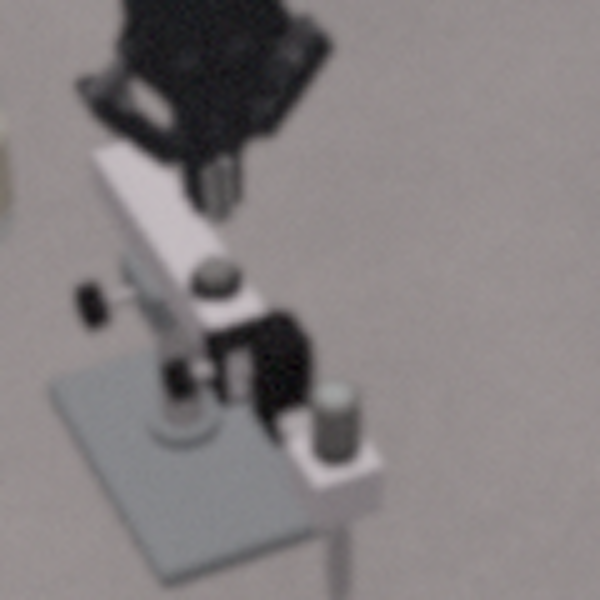

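The closed fingers hang over the button (crop 215,270). Press down: contact should come at TCP z of about 0.196.

>>> send_rows:
  steps: "0 0 1 0 0; 0 0 1 0 0; 0 0 1 0 0; 0 0 0.4 0 0; 0 0 0.2 0 0; 0 0 0.1 0 0; 0 0 0 0 0; 0 0 0 0 0"

```text
time: 15.8
ee_pos: [0.5579, -0.1321, 0.1928]
eef_rot: [[0.955, -0.297, 0.001], [-0.297, -0.955, -0.0], [0.001, -0.0, -1.0]]
wrist_force: [1.2, 0.8, 0.4]
finger_gap: -0.0001
```

>>> send_rows:
  steps: "0 0 0.1 0 0; 0 0 0.1 0 0; 0 0 0.1 0 0; 0 0 0 0 0; 0 0 0 0 0; 0 0 0 0 0; 0 0 0 0 0; 0 0 0 0 0"

```text
time: 16.6
ee_pos: [0.558, -0.1321, 0.1901]
eef_rot: [[0.955, -0.297, 0.001], [-0.297, -0.955, -0.0], [0.001, -0.0, -1.0]]
wrist_force: [-0.9, 0.8, 6.2]
finger_gap: 0.0003
```

```bash
python3 -c "
from h import *
st(.5576,-.132,.196)
shot('scene','s9.png')
b=cv2.imread('pics/s9.png')
cv2.imwrite('pics/c14.png',cv2.resize(b[140:260,240:360],(600,600),interpolation=cv2.INTER_CUBIC))
"
```

```text
t 16.6 p [ 0.558  -0.1321  0.1901] yaw -17.3 F [-0.91  0.82  6.24] gap 0.0003 q [-0.35  0.49  1.76  0.    0.89 -0.05] zax [ 1.1e-03 -3.0e-04 -1.0e+00]
tool cm [-0.038  0.    -0.594]
```

View pics/c14.png

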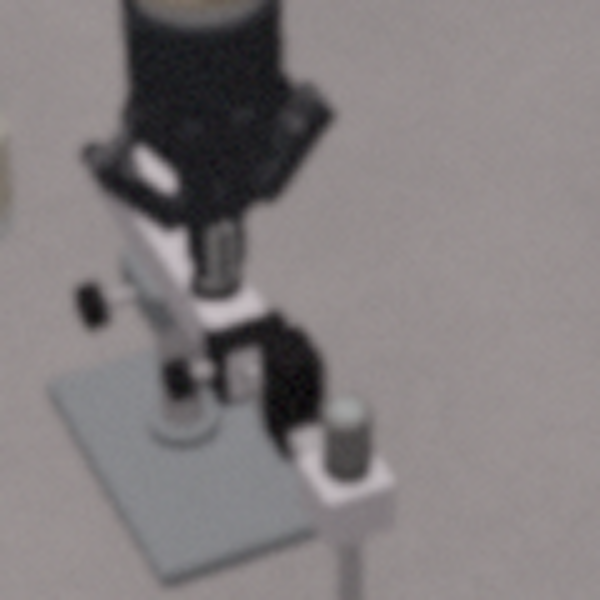

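>>> send_rows:
  steps: "0 0 -0.5 0 0; 0 0 -1.5 0 0; 0 0 -2.5 0 0; 0 0 -2.5 0 3; 0 -1.5 -0.5 0 5; 0 -2.5 0 0 5; 0 -3 0 0 5; 0 -2.3 0 0 5"

```text
time: 17.45
ee_pos: [0.5854, -0.0413, 0.2638]
eef_rot: [[0.955, -0.297, -0.001], [-0.297, -0.955, 0.001], [-0.001, -0.0, -1.0]]
wrist_force: [0.5, 0.2, -0.1]
finger_gap: 0.0499
```

```bash
python3 -c "
from h import *
st()
shot('scene','s10.png')
b=cv2.imread('pics/s10.png')
cv2.imwrite('pics/c15.png',cv2.resize(b[140:260,240:360],(600,600),interpolation=cv2.INTER_CUBIC))
u=np.array([.296,.955,0])
h0=np.array([.599,.0018,.203]);
for d in(0,.011,.013,.015): print(d,proj('scene',h0+u*d))
"
```

```text
t 17.45 p [ 0.5854 -0.0413  0.2638] yaw -17.29 F [ 0.5   0.19 -0.09] gap 0.0499 q [-0.18  0.43  1.64  0.    1.07  0.12] zax [-1.e-03  5.e-04 -1.e+00]
0 [306.20944485 218.6658864 ]
0.011 [308.23327854 221.58069313]
0.013 [308.60346421 222.11384943]
0.015 [308.97433644 222.64799454]
```

View pics/c15.png

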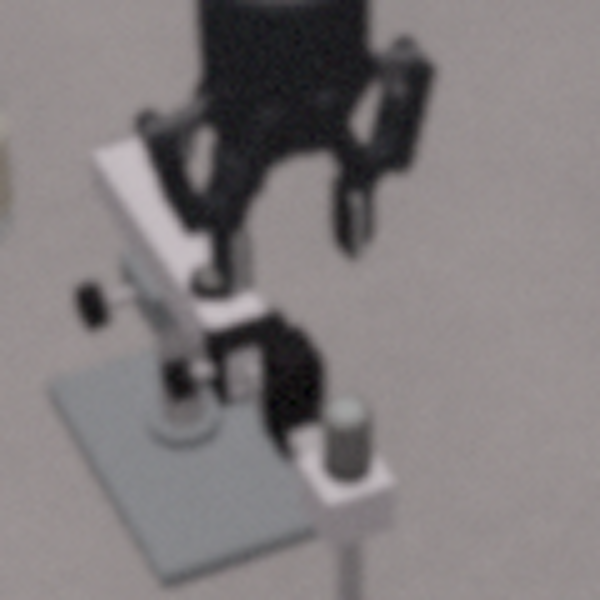

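```bash
python3 -c "
from h import *
st(.5852,-.0426,.183)"
```

```text
t 17.5 p [ 0.586  -0.0388  0.2638] yaw -17.21 F [-0.44  1.46  0.45] gap 0.0499 q [-0.18  0.43  1.64  0.    1.07  0.12] zax [-8.0e-04  1.3e-03 -1.0e+00]
tool cm [0.042 0.391 8.076]
```

>>> send_rows:
  steps: "0 0 1 0 5; 0 0 1.5 0 5; 0 0 1.5 0 5; 0 0 1 0 5; 0 0 0 0 5; 0 0 0 0 5; 0 0 0 0 5; 0 0 0 0 5"

```text
time: 18.3
ee_pos: [0.5855, -0.0434, 0.2152]
eef_rot: [[0.955, -0.298, 0.001], [-0.298, -0.955, -0.0], [0.001, -0.0, -1.0]]
wrist_force: [-0.8, -0.5, -1.0]
finger_gap: 0.0502
```

```bash
python3 -c "
from h import *
st(.5852,-.0426,.183)
shot('scene','s11.png')
b=cv2.imread('pics/s11.png')
cv2.imwrite('pics/c16.png',cv2.resize(b[140:260,240:360],(600,600),interpolation=cv2.INTER_CUBIC))
"
```

```text
t 18.3 p [ 0.5855 -0.0434  0.2152] yaw -17.31 F [-0.83 -0.52 -0.97] gap 0.0502 q [-0.19  0.48  1.7   0.    0.96  0.12] zax [ 1.1e-03 -1.0e-04 -1.0e+00]
tool cm [-0.055 -0.062  3.218]
```

View pics/c16.png

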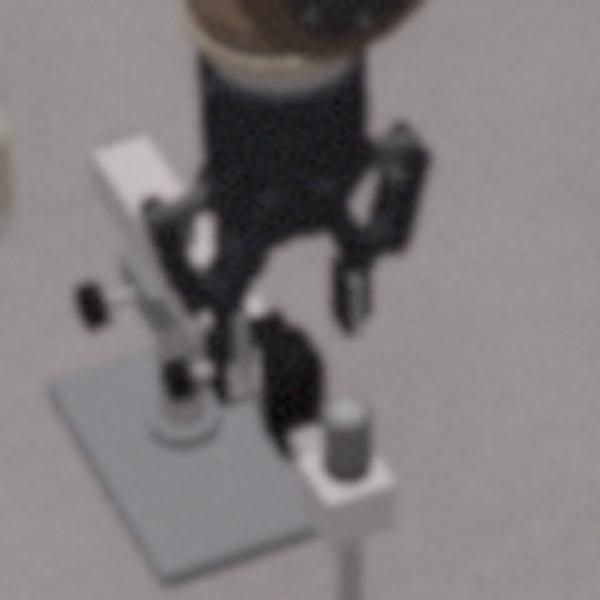

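>>> send_rows:
  steps: "-0.05 -0.06 0.6 0 5; 0 0 0.9 0 5; 0 0 0.9 0 5; 0 0 0.6 0 5; 0 0 0.2 0 5; 0 0 0 0 5; 0 0 0 0 5; 0 0 0 0 5"

```text
time: 19.15
ee_pos: [0.5852, -0.0425, 0.1829]
eef_rot: [[0.955, -0.297, 0.001], [-0.297, -0.955, -0.0], [0.001, -0.0, -1.0]]
wrist_force: [0.2, 0.1, -0.4]
finger_gap: 0.05
```

>>> send_rows:
  steps: "0 0 0 0 1.5; 0 0 0 0 1.5; 0 0 0 0 1.5; 0 0 0 0 1.5; 0 0 0 0 1.5; 0 0 0 0 1.5; 0 0 0 0 1.5; 0 0 0 0 1.5"

```text
time: 19.95
ee_pos: [0.5858, -0.0427, 0.1831]
eef_rot: [[0.955, -0.297, 0.002], [-0.297, -0.955, -0.0], [0.002, -0.0, -1.0]]
wrist_force: [5.6, -0.7, 1.5]
finger_gap: 0.0234
```

```bash
python3 -c "
from h import *
st(.5852,-.0426,.183)
shot('scene','s12.png');shot('top','t12.png')
b=cv2.imread('pics/s12.png');a=cv2.imread('pics/t12.png')
cv2.imwrite('pics/c17.png',np.hstack([cv2.resize(b[160:260,260:360],(400,400),interpolation=cv2.INTER_CUBIC),cv2.resize(a[200:300,290:390],(400,400),interpolation=cv2.INTER_CUBIC)]))
"
```

```text
t 19.95 p [ 0.5858 -0.0427  0.1831] yaw -17.3 F [ 5.59 -0.75  1.49] gap 0.0234 q [-0.19  0.52  1.73  0.    0.89  0.12] zax [ 2.2e-03 -4.0e-04 -1.0e+00]
tool cm [-0.062  0.006  0.01 ]
```

View pics/c17.png

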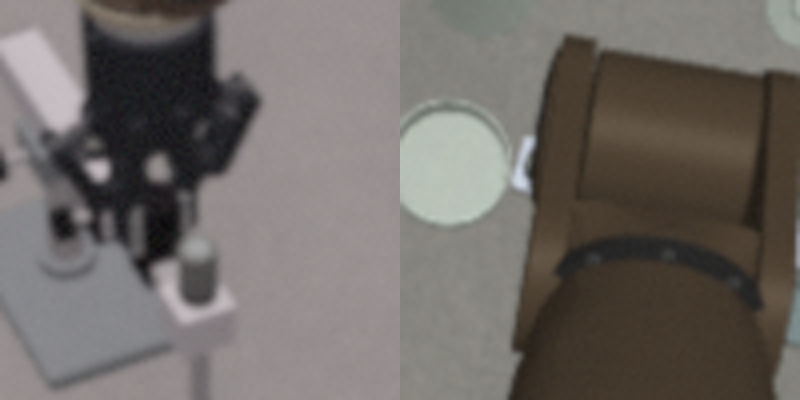

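>>> send_rows:
  steps: "0.06 0 0 0 1.5; 0 -0.3 0 0 1.5; 0 -0.6 0 0 1.5; 0 -0.8 0 0 1.5; 0 -0.8 0 0 1.5; 0 -0.8 0 0 1.5; 0 -0.8 0 0 1.5; 0 -0.6 0 0 1.5"

```text
time: 20.85
ee_pos: [0.5996, 0.0019, 0.183]
eef_rot: [[0.955, -0.297, 0.0], [-0.297, -0.955, -0.001], [0.0, 0.001, -1.0]]
wrist_force: [-0.8, -7.7, 5.4]
finger_gap: 0.0235
```

>>> send_rows:
  steps: "0 -0.5 0 0 1.5; 0 -0.4 0 0 1.5; 0 -0.3 0 0 1.5; 0 -0.2 0 0 1.5; 0 0 0 0 1.5; 0 0 0 0 1.5; 0 0 0 0 1.5; 0 0 0 0 1.5"

```text
time: 21.65
ee_pos: [0.6037, 0.015, 0.183]
eef_rot: [[0.955, -0.297, 0.0], [-0.297, -0.955, -0.001], [0.0, 0.001, -1.0]]
wrist_force: [-0.9, -6.5, 6.7]
finger_gap: 0.0234
```

```bash
python3 -c "
from h import *
st(.5852+.0665*.297,-.0426+.0665*.955,.183)
shot('scene','s13.png');shot('top','t13.png')
b=cv2.imread('pics/s13.png');a=cv2.imread('pics/t13.png')
cv2.imwrite('pics/c18.png',np.hstack([cv2.resize(b[160:260,260:360],(400,400),interpolation=cv2.INTER_CUBIC),cv2.resize(a[200:300,290:390],(400,400),interpolation=cv2.INTER_CUBIC)]))
"
```

```text
t 21.65 p [0.6037 0.015  0.183 ] yaw -17.3 F [-0.89 -6.52  6.71] gap 0.0234 q [-0.08  0.54  1.69 -0.    0.92  0.22] zax [ 1.e-04 -8.e-04 -1.e+00]
tool cm [-0.056 -0.603  0.004]
```

View pics/c18.png

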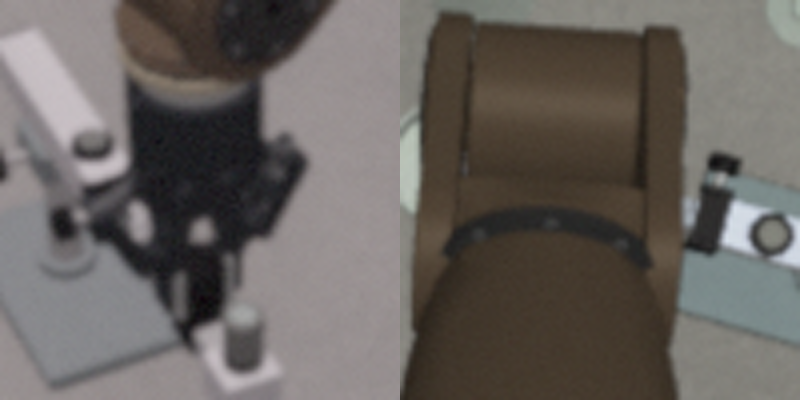

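```bash
cat > m.py <<'E'
from h import *
u=np.array([.2965,.955,0]);h0=np.array([.599,.0018,.184])
def sub(I,ref,f0,f1):
    # track holder block+cap patch centred at predicted position, sweeping d
    best=[]
    A=cv2.imread('pics/'+ref).astype(np.float32).mean(2);B=cv2.imread('pics/'+I).astype(np.float32).mean(2)
    c0=proj('scene',h0+[0,0,-.006])
    for d in np.arange(f0,f1,.00025):
        q=h0+u*d+[0,0,-.006];c1=proj('scene',q)
        # local affine scaling by depth
        T=np.array(arm.get_calibration('scene')['pose']);z=lambda p:(T[:3,:3].T@(p-T[:3,3]))[2]
        s=z(h0)/z(q)
        w,hh=15,32
        P=cv2.getRectSubPix(A,(w,hh),tuple(c0))
        yy,xx=np.mgrid[0:hh,0:w].astype(np.float32)
        for e in (-1,-.5,0,.5,1):
            m1=(c1[0]+e+(xx-(w-1)/2)*s).astype(np.float32);m2=(c1[1]+(yy-(hh-1)/2)*s).astype(np.float32)
            Q=cv2.remap(B,m1,m2,cv2.INTER_CUBIC)
            best.append((np.corrcoef(P.ravel(),Q.ravel())[0,1],d,e))
    return sorted(best)[-1]
if __name__=='__main__':
    import sys
    for f,a,b in (('s11.png',0,.03),('s12.png',0,.03),('s13.png',.05,.1)):print(f,sub(f,'s8.png',a,b))
E
python3 m.py
```

```text
s11.png (np.float64(0.9969668583582276), np.float64(0.012750000000000001), 0)
s12.png (np.float64(0.9725460610864821), np.float64(0.01325), 0)
s13.png (np.float64(0.972249265133668), np.float64(0.07325000000000002), 0)
```

>>> send_rows:
  steps: "0 -0.2 0 0 1.5; 0 -0.2 0 0 1.5; 0 -0.2 0 0 1.5; 0 -0.07 0 0 1.5; 0 0 0 0 1.5; 0 0 0 0 1.5; 0 0 0 0 1.5; 0 0 0 0 1.5"

```text
time: 22.55
ee_pos: [0.6056, 0.0212, 0.183]
eef_rot: [[0.955, -0.297, -0.0], [-0.297, -0.955, -0.001], [0.0, 0.001, -1.0]]
wrist_force: [-0.5, -7.0, 5.6]
finger_gap: 0.0235
```

```bash
python3 -c "
from m import *
shot('scene','s14.png');shot('top','t14.png')
st()
print(sub('s14.png','s8.png',.06,.1),sub('s14.png','s12.png',.04,.1))
b=cv2.imread('pics/s14.png');a=cv2.imread('pics/t14.png')
cv2.imwrite('pics/c19.png',np.hstack([cv2.resize(b[160:260,260:360],(400,400),interpolation=cv2.INTER_CUBIC),cv2.resize(a[220:280,340:400],(400,400),interpolation=cv2.INTER_CUBIC)]))
"
```

```text
t 22.65 p [0.6056 0.0212 0.183 ] yaw -17.3 F [-1.13 -6.64  6.03] gap 0.023 q [-0.07  0.54  1.68 -0.    0.92  0.23] zax [-1.0e-04 -1.1e-03 -1.0e+00]
(np.float64(0.9731335441057493), np.float64(0.07975000000000002), 0) (np.float64(0.9927898970634501), np.float64(0.06675000000000003), 0)
```

View pics/c19.png

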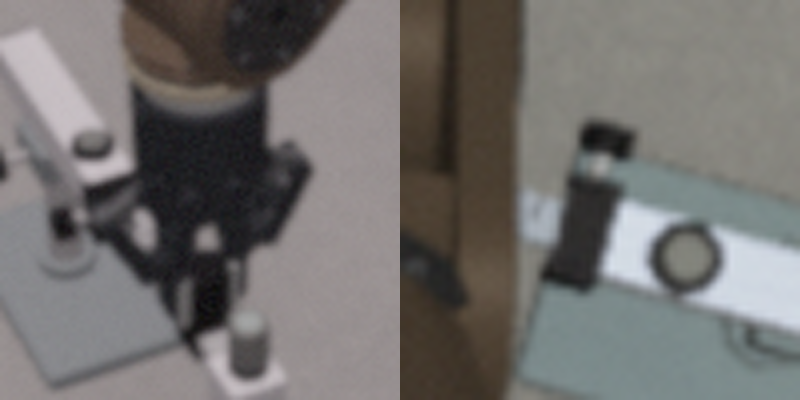

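```bash
python3 -c "
from h import *
print(arm.hand_in()); st()"
```

```text
the job is handed in; nothing more can be done
None
the job is handed in; nothing more can be done
```

The probe is in the holder, the lock is released, and I handed the job in at about 22.7 s, still holding the grip with the arm at about 80 mm.

- **Probe:** It went in without side force. The cap met the rim with about 6 N at the expected height, and the picture after release showed it sitting upright. In the last picture it still sits upright on the holder.
- **Lock button:** I pressed it until about 6 N, and the arm came out by about 13 mm.
- **Scale reading:** Tracking the cap in the camera gave 79.8 mm, and the tool's travel from the grip's home position gave 80.4 mm. I could not read the 80 mm line itself because the wrist hid most of the bar. The one line I could see was roughly 10 mm outside the mouth, which fits if it is the 70 mm line. I took the arm's home position as zero, though it has up to 1 mm of play.
- **Hold:** The finger opening is about 23 mm on the 24 mm grip, and the spring pull on the wrist is about 7 N, which is what a held arm should show. The wrist also shows about 6 N upward, and I left that.
- **Other glassware:** I did not touch the glassware or the other rods. I did not measure the dish again, because the arm hid it in the last top views.

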